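Close the child-proof cover of a pill organizer past its spring catch

TASK

Close the pill organizer over its full half: press its long aluminium spring bar down with a fingertip and, while holding it down, push the sliding cover by its upright fin past the catch tooth and on over the full half, until the tooth springs back up behind the cover; then let go and move clear. Only press and push: lift nothing out of its place, and leave the other things on the nightstand standing where they are.

Things in the scene. Friction and masses are not known exactly. Their poses are not given: they have to be found in the camera images.
- organizer: White AM-PM pill organizer, fixed. Origin: centre of the underside of its tray, 67 mm (x) by 240 mm (y); x points away from the spring bar, y along it to the full half, z up. Open wells: tablets at y > 0, empty at y < 0. Rails with inward lips, 40.5 mm high, outer faces at x = -33.5 and +33.5 mm, keep the cover in; end stops at y = -116 and +116 mm. Foot under the bar: 12 mm high, to x = -79.5.
- spring_bar (a joint): How far the spring bar is pressed down: 0 = up, 0.010 m = at its hard stop. Spring: about 3 N at the start, 8 N at the stop; let go, it springs back. The catch tooth is one piece with it and clears the cover from about 0.0065 m down. While the cover lies over the tooth, the cover itself keeps the bar about 4 to 6 mm down.
- bar_top (a point): Centre of the top face of the aluminium spring bar, 34 mm (x) by 230 mm (y), along the organizer's near side at organizer x = -74 to -40 mm; top face 34 mm above the table when up, 24 mm at the hard stop. It works pressed anywhere along its length, and a fingertip can slide along it while pressing.
- tooth (a point): Where the top of the catch tooth stands when up: organizer x = -15 mm, y = 0, 36 mm above the table (6 mm above the runners). The tooth is 14 mm (x) by 10 mm (y, -5 to +5 mm). Up, it blocks the cover. (This point does not move with the tooth.)
- cover: Grey sliding cover under the rails' lips, about 1.5 mm of play: a plate 54 (x) by 100 (y) by 6 mm, axes as the organizer's. Origin: centre of the plate's underside, 30 mm above the table. Starts over the empty half, origin at organizer y -64 to -57 mm; the raised tooth stops it at -55. Closed: y from +55 (just past the tooth) to +66 mm (end stop). Slides easily, under 3 N.
- fin (a point): Centre of the cover's upright push fin, a block 38 (x) by 10 (y) by 28 mm (z) above the spring bar, on an arm over the near rail, at cover x = -55, y = +20 mm; from 44 to 72 mm above the table, so 10 mm over the raised bar. Push its -y face towards +y; the bar runs on at least 60 mm behind it, so a finger fits there, on the bar, over the whole stroke.
- clip_magnet: Bystander: steel clip magnet, 30 x 45 x 20 mm, lying in front of the organizer. Origin: centre of its underside.
- crusher: Bystander: red plastic pill crusher with a twist top, 50 mm across, 76 mm tall. Origin: centre of its underside.
- tumbler: Bystander: glass tumbler, 70 mm across, 95 mm tall, behind the organizer. Origin: centre of its underside.
- tin: Bystander: flat aluminium tin with a hinged lid, 66 x 87 x 25 mm, behind the organizer. Origin: centre of its underside.
- pill_bottle: Bystander: amber pill bottle, 40 mm across, 70 mm tall. Origin: centre of its underside.
- drops_cap: Bystander: small white screw cap, 22 mm across, 36 mm tall, in front of the organizer. Origin: centre of its underside.
Mind the look-alikes: they are no part of the job. Leave any purple or red look-alike of the cover alone.

How it is judged:
On the way, in this order (a step that is already met when the one before it is completed fails the run):
1. the spring bar is pressed down while the cover still stands before the catch tooth (value of joint spring_bar above 0.0055 m and y of cover in the frame of organizer below -0.05 m), for 0.1 s.
2. the cover slides past over the tooth with the bar down (value of joint spring_bar above 0.003 m and y of cover in the frame of organizer between -0.045 and 0.05 m), for 0.05 s.
At the end, for the whole second after the job is handed in: The cover lies at rest in its rails over the full half, its origin more than 52 mm along the organizer's +y, the spring bar is back up (within 2 mm) with the tooth behind the cover, and the other things stand within 20 mm of where they were (y of cover in the frame of organizer above 0.052 m and z of cover in the frame of organizer between 0.027 and 0.034 m and value of joint spring_bar below 0.002 m and linear speed of cover below 0.01 m/s and not (distance of any of clip_magnet, crusher, tumbler, tin, pill_bottle, drops_cap from where it was at the start of the episode above 0.02 m or angle between any of clip_magnet, crusher, tumbler, tin, pill_bottle, drops_cap's own z axis and vertical above 0.35 rad or height (world z) of any of clip_magnet, crusher, tumbler, tin, pill_bottle, drops_cap above 0.01 m)); the robot touches nothing.
It fails at once if the cover is lifted out of its rails (z of cover in the frame of organizer above 0.038 m).
It fails at once if one of the other things is moved by more than 20 mm, tipped or lifted (distance of any of clip_magnet, crusher, tumbler, tin, pill_bottle, drops_cap from where it was at the start of the episode above 0.02 m or angle between any of clip_magnet, crusher, tumbler, tin, pill_bottle, drops_cap's own z axis and vertical above 0.35 rad or height (world z) of any of clip_magnet, crusher, tumbler, tin, pill_bottle, drops_cap above 0.01 m).
It also fails if it takes over 35 s, if anything falls off the work surface, if the arm or the gripper's body presses on something with over 40 N, if the wrist force passes 120 N, or if a joint passes its speed limit or range.

ROBOT

A 6-joint arm with a two-finger parallel gripper is mounted at the origin on the work surface. World frame = base frame: x ahead of the robot, y to its left, z up, the work surface at z = 0. Lengths are in m, angles in rad, forces in N, time in s.
With the tool pointing down it reaches from about 0.425 to 0.95 m from the base axis. Payload 3.5 kg.
Tool frame: the origin (TCP) lies midway between the tips of the shut fingers; the grasp point (between the pads) lies 19 mm behind it; z points along the fingers, y is the line along which they close (so a half turn about z gives the same grasp; the last joint's range is limited). The gripper opens to 85 mm and grips with 20 to 120 N. Pads are 22 mm wide; open, the fingers measure 114 mm over their backs; the gripper's body (76 mm by 85 mm) begins 54 mm behind the grasp point. The pads swing forward as they close: fully open they stand 13 mm farther back than shut.
Start: joints at [-0.15, 0.286, 1.577, -0, 1.279, -0.15], TCP at [0.675, 0, 0.231] pointing down, gripper open.
Joint ranges: [-2.77, 2.77], [-0.9, 2.22], [0.21, 2.48], [-1.53, 4.67], [0.24, 2.81], [-2.84, 2.84]. Speed limits (rad/s): [2.79, 2.79, 3.14, 3.14, 3.14, 3.14].

INTERFACE

Orientations are given as a unit quaternion [x, y, z, w].
In Python, from plant import * gives the robot as it stands.
- The arm moves only by the tool move_arm, never from a script. Its argument "moves" is a list of rows, each a list of 3 entries, a list of its own where there are three numbers: the opening, from 0 (shut) to 1 (fully open), then the shift along the tool's x, y, z in m, then the turn, a rotation vector about the tool's x, y, z in rad. A call has exactly 10 rows; each row shifts and turns the commanded pose from where the row before left it, along the tool's axes as they then stand; what a row does not reach is not made up. A row lasts 1/12 s, in which the tool goes at most 41.7 mm and 7.16 degrees, less where a joint would pass 70% of its speed; a pose out of reach is approached as far as the arm can. A call is refused whole if a number of a shift passes 0.0417 or a number of a turn 0.125, either way. A call with a gripper value outside its range is refused whole. The fingers move at their own pace and stop on an object; "grip_force" is the grip in N (left out, the last holds). Time passes only in rows, so rows that do not move let the fingers close, or fill a call up. It gives the time, the measured TCP pose, the force, the opening and the grip force at its end, in the units of the state.
- get_state(): the state, without advancing time (a new reading comes with each control period).
- read_camera(name): name is "scene" or "side" or "wrist"; returns the picture (384x512x3 uint8, red, green, blue); there is no depth.
- camera_params(name): a dict with "fx", "fy", "cx", "cy" (pixels), "rvec" (rotation vector, rad) and "tvec" (3), from world to camera coordinates, as OpenCV has them; the wrist camera has in their place "tool_from_camera" (4x4, takes a point from camera to tool coordinates, whose origin is the TCP and whose axes are the flange's). Camera axes: x right, y down, z forward; pixel columns grow to the right and rows downward; lengths in m; the calibration is good to about 2 mm. A picture is of the moment at which its call begins: read the wrist's pose just before it. camera_params takes no time and is no camera call.
- sign_off(): hands the job in; it is judged then, once.
The state is a dict: "time": time; "qpos": joint angles; "dq": joint speeds; "joint_efforts": joint torques, N m; "eef_pos": TCP position; "tcp_rot": TCP orientation; "contact_force": force on the tool from outside, world axes, zero at the start; "wrist_torque": the same for the moment, N m; "opening": opening from 0.0 (shut) to 1.0 (fully open); "finger_force": force on a finger pad.
Only numpy, scipy, OpenCV 4.12 (cv2) and the standard library are available. Lean on these libraries where they do the work, as an engineer would, in place of code of your own. Each camera call takes 0.05 s, during which the arm holds its last target. There are 200 camera calls.

## Working session

There is one attempt and no reset: what is moved stays moved. The work goes in short steps, Python scripts to look and compute and a tool call to move; the robot and the scene stay as the last step left them, time stands still between calls to the robot, and variables do not carry over. Pictures are saved under pics/ and viewed, at most 10 in all, crops included, and the job is handed in when it is done.

Besides the shell and the picture viewer there is one more tool, called after "Emit:" as name(argument=value, ...) on one line, values as JSON. move_arm: Moves the arm, as the interface text tells. Its arguments: {"type":"object","properties":{"moves":{"type":"array"},"grip_force":{"type":"number"}},"required":["moves"]}

```bash
mkdir -p pics
cat > h.py <<'E'
from plant import *
import numpy as np, cv2
from scipy.spatial.transform import Rotation as R
def ray(name,uv):
    p=camera_params(name); Rm=R.from_rotvec(p['rvec']).as_matrix(); t=np.array(p['tvec'])
    d=np.array([(uv[0]-p['cx'])/p['fx'],(uv[1]-p['cy'])/p['fy'],1.])
    return -Rm.T@t, Rm.T@d
def onz(name,uv,z):
    o,d=ray(name,uv); return o+d*(z-o[2])/d[2]
def tri(u1,u2,a='scene',b='side'):
    o,d=ray(a,u1);p,e=ray(b,u2)
    s=np.linalg.lstsq(np.c_[d,-e],p-o,rcond=None)[0]
    A=o+s[0]*d;B=p+s[1]*e
    return (A+B)/2,np.linalg.norm(A-B)
def proj(name,X):
    p=camera_params(name);K=np.array([[p['fx'],0,p['cx']],[0,p['fy'],p['cy']],[0,0,1.]])
    return cv2.projectPoints(np.float64(X).reshape(-1,3),np.float64(p['rvec']),np.float64(p['tvec']),K,None)[0][:,0]
E
python3 - <<'E'
from h import *
for n in ['scene','side']:
    im=read_camera(n)[:,:,::-1]; cv2.imwrite(f'pics/{n}.png',im)
    cv2.imwrite(f'pics/{n}_v.png',cv2.resize(im,(800,600),interpolation=cv2.INTER_CUBIC))
    print(n,ray(n,(256,192)))
s=get_state();print(s)
E
```

```text
scene (array([0.94951401, 0.57492149, 0.54819255]), array([-0.51850386, -0.65165675, -0.55372996]))
side (array([0.44586729, 0.57540601, 0.7442672 ]), array([ 0.0864757 , -0.6296967 , -0.77214149]))
{'time': 0.1, 'qpos': array([-1.50013994e-01,  2.87133776e-01,  1.57804153e+00,  1.00203436e-05,
        1.27862290e+00, -1.50046372e-01]), 'dq': array([ 1.24938164e-03, -2.06118891e-03, -1.87094199e-03,  2.19023097e-03,
       -6.94831150e-05, -2.40586301e-04]), 'joint_efforts': array([ 1.14915063e-03, -4.07295120e+01, -2.93698221e+01, -1.06323112e-04,
        3.42678482e-03, -4.41654265e-06]), 'eef_pos': array([6.74396406e-01, 1.13798957e-04, 2.30041786e-01]), 'tcp_rot': array([ 7.07095928e-01,  7.07116774e-01, -6.50608889e-04, -8.90420212e-04]), 'contact_force': array([ 0.63882326,  0.16116354, -0.16231716]), 'wrist_torque': array([0.00296378, 0.01915379, 0.03232142]), 'finger_force': 0.0, 'opening': 1.002754129858695}
```

View pics/scene_v.png

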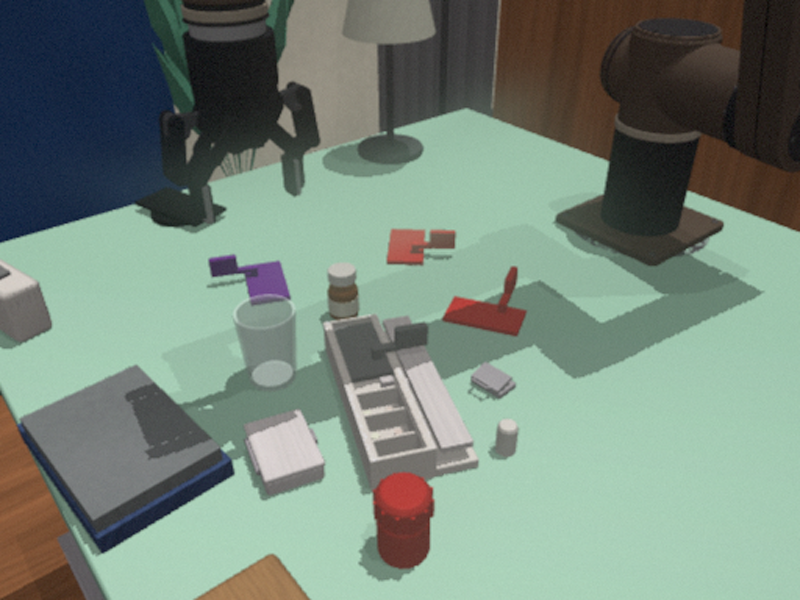

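View pics/side_v.png

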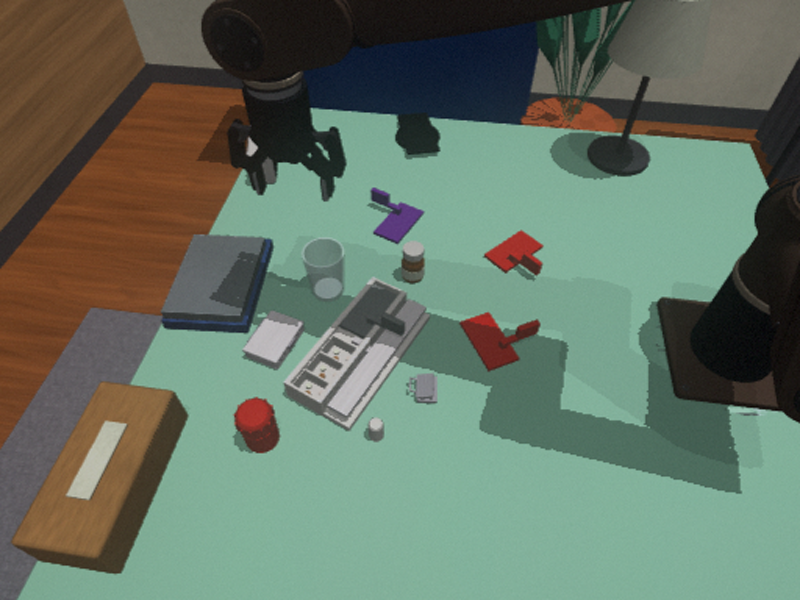

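The organizer is at about (395,400) in the scene view and (355,350) in the side view, both at 800 px scale. Its grey cover with the dark fin is at (405,335) scene and (390,318) side. The look-alikes are purple (265,275) and red (405,245) and (485,315) in scene. They are loose and not in rails, so the grey one is the cover that's meant. I'll confirm that in an enlarged crop.

Run:
```python
import cv2,numpy as np
a=cv2.imread('pics/scene.png')[195:315,200:310]; b=cv2.imread('pics/side.png')[170:280,178:288]
a=cv2.resize(a,None,fx=3.6,fy=3.6,interpolation=cv2.INTER_CUBIC);b=cv2.resize(b,None,fx=3.6,fy=3.6,interpolation=cv2.INTER_CUBIC)
def g(im,x0,y0):
    for k in range(0,120,10):
        p=int(k*3.6)
        cv2.putText(im,str(x0+k),(p,8),0,.3,(0,0,255));cv2.putText(im,str(y0+k),(0,p+4),0,.3,(0,0,255))
        cv2.line(im,(p,0),(p,im.shape[0]),(0,200,255) if k%50==0 else (120,160,120),1);cv2.line(im,(0,p),(im.shape[1],p),(120,160,120),1)
g(a,200,195);g(b,178,170)
o=np.zeros((432,396*2+4,3),np.uint8);o[:a.shape[0],:396]=a;o[:396,400:]=b
cv2.imwrite('pics/crop.png',o)
```

```text
(no output)
```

View pics/crop.png

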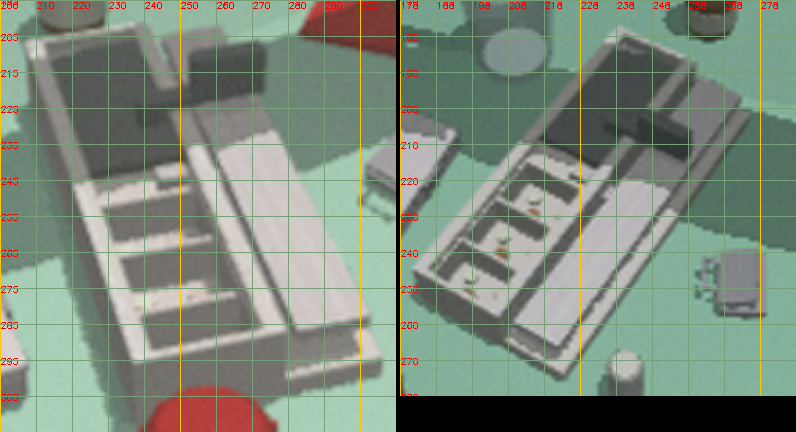

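The crop confirms it: the grey cover sits in the rails over the empty half. Its fin is at scene px ~(263,215) and side px ~(252,206). The bar ends at scene (301.5,284)/(283.5,286) and side (220,266)/(209.5,260). The tooth is visible at scene (248,244).

Run:
```python
from h import *
np.set_printoptions(precision=4,suppress=True)
P={'bar+out':((301.5,284),(220,266),(-74,115,34)),'bar+in':((283.5,286.2),(209.7,260.3),(-40,115,34)),
'bar-out':((261.5,202.6),(272.6,197.6),(-74,-115,34)),'bar-in':((245.6,205.4),(261,191),(-40,-115,34)),
'rail+far':((237.9,295.4),(182,244.5),(33.5,120,40.5)),'rail-far':((207.7,206.8),(239,178),(33.5,-120,40.5)),'rail+near':((278.2,285.1),None,(-33.5,120,40.5))}
obj=[];w=[]
for k,(a,b,m) in P.items():
    z=m[2]/1000
    l=[onz('scene',a,z)]
    if b: l.append(onz('side',b,z)); print(k,*l,*tri(a,b))
    else: print(k,*l)
    for q in l: obj.append(m[:2]);w.append(q[:2])
obj=np.array(obj)/1000;w=np.array(w)
mo,mw=obj.mean(0),w.mean(0)
c=((obj-mo)*(w-mw)).sum();s=((obj-mo)[:,0]*(w-mw)[:,1]-(obj-mo)[:,1]*(w-mw)[:,0]).sum()
th=np.arctan2(s,c);M=np.array([[np.cos(th),-np.sin(th)],[np.sin(th),np.cos(th)]]);t=mw-M@mo
print('yaw',th,'org',t);print('res mm',(w-(obj@M.T+t))*1000)
# fin top edge of +y face & bottom
for a,b in [((253,209.5),None),((273.8,207),None),((253,223),None),((273.8,220.5),None)]:
    for z in (.072,.044): print(a,z,M.T@(onz('scene',a,z)[:2]-t)*1000)
for b in [(258.7,208.5),(258.7,214),(245,206),(245,200)]:
    for z in (.072,.044): print('side',b,z,M.T@(onz('side',b,z)[:2]-t)*1000)
# cover +y edge at z=.036 (scene), 
for q in [(225.5,244),(245,239)]: print('cov',M.T@(onz('scene',q,.036)[:2]-t)*1000)
# colored things on table
for n,q in [('magnet',(315,245)),('cap',(324,287)),('bottle',(219,198)),('crusher',(258,352))]: print(n,onz('scene',q,0.0),M.T@(onz('scene',q,0.)[:2]-t)*1000)
np.savez('org.npz',M=M,t=t,th=th)
# quat for tool down with tool axes now
print(R.from_quat(get_state()['tcp_rot']).as_matrix())
```

```text
bar+out [0.5743 0.2156 0.034 ] [0.5738 0.2156 0.034 ] [0.5739 0.2153 0.0335] 2.028697576186681e-05
bar+in [0.5992 0.2017 0.034 ] [0.5993 0.2052 0.034 ] [0.5996 0.2037 0.0343] 0.0029698612767184666
bar-out [0.483  0.0057 0.034 ] [0.4812 0.0083 0.034 ] [0.4816 0.0052 0.032 ] 0.002350928869640525
bar-in [ 0.513  -0.0063  0.034 ] [ 0.5132 -0.009   0.034 ] [ 0.5128 -0.0075  0.0342] 0.0020400255738272444
rail+far [0.6693 0.1781 0.0405] [0.669  0.1786 0.0405] [0.6692 0.1782 0.0403] 0.0004625465688339671
rail-far [ 0.5775 -0.0407  0.0405] [ 0.5757 -0.0393  0.0405] [ 0.5763 -0.0418  0.0387] 0.0015063837912267725
rail+near [0.6084 0.1996 0.0405]
yaw -0.4035267207467529 org [0.5936 0.0818]
res mm [[ 3.619  -0.9531]
 [ 3.1183 -1.0353]
 [-2.7484 -1.5428]
 [-2.6849  1.9572]
 [ 2.6714  0.6617]
 [ 0.8259  3.1922]
 [ 1.3121  1.9777]
 [ 1.5151 -0.7196]
 [-2.255  -0.9128]
 [-2.4679 -0.4041]
 [ 0.1864  0.9917]
 [-1.6044  2.4721]
 [-1.4878 -5.685 ]]
(253, 209.5) 0.072 [-36.2295 -44.7504]
(253, 209.5) 0.044 [-46.2216 -82.2673]
(273.8, 207) 0.072 [-73.9004 -41.9734]
(273.8, 207) 0.044 [-86.1076 -79.327 ]
(253, 223) 0.072 [-25.9292  -6.93  ]
(253, 223) 0.044 [-35.3157 -42.2231]
(273.8, 220.5) 0.072 [-62.0155  -4.0088]
(273.8, 220.5) 0.044 [-73.5238 -39.1301]
side (258.7, 208.5) 0.072 [-76.4921 -39.2074]
side (258.7, 208.5) 0.044 [-65.9468 -57.3328]
side (258.7, 214) 0.072 [-84.6534 -25.6062]
side (258.7, 214) 0.044 [-74.448  -43.1652]
side (245, 206) 0.072 [-45.21   -28.6659]
side (245, 206) 0.044 [-33.3619 -46.3523]
side (245, 200) 0.072 [-35.5925 -43.8357]
side (245, 200) 0.044 [-23.3438 -62.154 ]
cov [23.1697 -7.9596]
cov [-12.5204 -11.9044]
magnet [0.4618 0.1349 0.    ] [-142.0531   -2.8976]
cap [0.5254 0.22   0.    ] [-116.9344  100.3428]
bottle [ 0.5113 -0.1016  0.    ] [  -3.6596 -200.9571]
crusher [0.6896 0.251  0.    ] [ 21.8422 193.2846]
[[-0.      1.     -0.0022]
 [ 1.      0.      0.0003]
 [ 0.0003 -0.0022 -1.    ]]
```

Emit:
move_arm(moves=[[0, [0, 0, 0], [0, 0, -0.1167]], [0, [0, 0, 0], [0, 0, -0.1167]], [0, [0, 0, 0], [0, 0, -0.1167]], [0, [0, 0, 0], [0, 0, -0.1167]], [0, [0, 0, 0], [0, 0, -0.1167]], [0, [0, 0, 0], [0, 0, -0.1167]], [0, [0, 0, 0], [0, 0, -0.1167]], [0, [0, 0, 0], [0, 0, -0.1167]], [0, [0, 0, 0], [0, 0, -0.1167]], [0, [0, 0, 0], [0, 0, -0.1167]]], grip_force=40)

```text
time: 0.93
eef_pos: [0.6746, 0.0001, 0.2305]
tcp_rot: [0.198, 0.98, -0.0, -0.001]
contact_force: [0.4, 0.3, -0.1]
opening: -0.004
finger_force: 0.0
```

```bash
cat >> h.py <<'E'
def rel(org,z):
    d=np.load('org.npz');s=get_state();Rm=R.from_quat(s['tcp_rot']).as_matrix()
    w=d['M']@np.array(org)/1000+d['t'];tgt=np.r_[w,z]
    print('time',round(s['time'],2),'tcp',s['eef_pos'].round(4),'org mm',(d['M'].T@(s['eef_pos'][:2]-d['t'])*1000).round(1),'F',s['contact_force'].round(1),'open',round(s['opening'],2))
    print('tgt',tgt.round(4),'tool shift mm',(Rm.T@(tgt-s['eef_pos'])*1000).round(1))
    O=np.eye(3);O[:2,:2]=d['M'];print('tool in org',(O.T@Rm).round(3).tolist())
E
python3 -c "
from h import *
rel((-57,-78),.1)"
```

```text
time 0.93 tcp [6.746e-01 1.000e-04 2.305e-01] org mm [106.6 -43.3] F [ 0.4  0.3 -0.1] open -0.0
tgt [0.5105 0.0324 0.1   ] tool shift mm [163.6 -33.7 130.7]
tool in org [[-1.0, -0.005, -0.001], [-0.005, 1.0, -0.0], [0.001, -0.0, -1.0]]
```

Orientation is correct. Next I move above the bar behind the fin, clear at z = 0.1.

Emit:
move_arm(moves=[[0, [0.0205, -0.0042, 0], [0, 0, 0]], [0, [0.0205, -0.0042, 0], [0, 0, 0]], [0, [0.0205, -0.0042, 0], [0, 0, 0]], [0, [0.0205, -0.0042, 0], [0, 0, 0]], [0, [0.0205, -0.0042, 0.02], [0, 0, 0]], [0, [0.0205, -0.0042, 0.03], [0, 0, 0]], [0, [0.0205, -0.0042, 0.03], [0, 0, 0]], [0, [0.0201, -0.0043, 0.03], [0, 0, 0]], [0, [0, 0, 0.02], [0, 0, 0]], [0, [0, 0, 0], [0, 0, 0]]])

```text
time: 1.77
eef_pos: [0.5059, 0.0341, 0.0957]
tcp_rot: [0.2, 0.98, -0.0, -0.006]
contact_force: [-1.1, -0.1, 0.6]
opening: 0.0
finger_force: 0.0
```

Run:
```python
from h import *
rel((-57,-78),.045)
s=[];
for n,(x,y) in {'scene':(190,150),'side':(200,130)}.items():
    im=read_camera(n)[y:y+130,x:x+130,::-1]; s.append(cv2.resize(im,(395,395),interpolation=cv2.INTER_CUBIC))
cv2.imwrite('pics/pre.png',np.hstack(s))
```

```text
time 1.77 tcp [0.5059 0.0341 0.0957] org mm [-61.9 -78.2] F [-1.1 -0.1  0.6] open 0.0
tgt [0.5105 0.0324 0.045 ] tool shift mm [-5.5  0.4 50.6]
tool in org [[-1.0, -0.0, -0.011], [0.0, 1.0, -0.003], [0.011, -0.003, -1.0]]
```

View pics/pre.png

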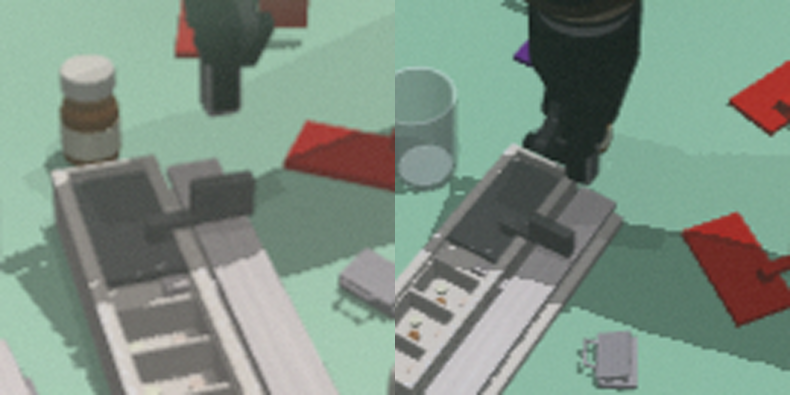

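The finger is above and behind the fin: tip at crop px (220,105) scene and (580,175) side. The bar end is visible beneath it, so I descend to just above the bar.

Emit:
move_arm(moves=[[0, [-0.001, 0, 0.005], [0, 0, 0]], [0, [-0.001, 0, 0.008], [0, 0, 0]], [0, [0, 0, 0.01], [0, 0, 0]], [0, [0, 0, 0.01], [0, 0, 0]], [0, [0, 0, 0.008], [0, 0, 0]], [0, [0, 0, 0.005], [0, 0, 0]], [0, [0, 0, 0.005], [0, 0, 0]], [0, [0, 0, 0.002], [0, 0, 0]], [0, [0, 0, 0], [0, 0, 0]], [0, [0, 0, 0], [0, 0, 0]]])

```text
time: 2.7
eef_pos: [0.5133, 0.0325, 0.0484]
tcp_rot: [0.201, 0.98, 0.0, 0.0]
contact_force: [-0.1, -0.8, 0.3]
opening: -0.0
finger_force: 0.0
```

Run:
```python
from h import *
rel((-57,-78),.027)
p=get_state()['eef_pos']
s=[];
for n,(x,y) in {'scene':(190,150),'side':(200,130)}.items():
    print(n,(proj(n,p)[0]-(x,y))*395/130)
    im=read_camera(n)[y:y+130,x:x+130,::-1]; s.append(cv2.resize(im,(395,395),interpolation=cv2.INTER_CUBIC))
cv2.imwrite('pics/pre2.png',np.hstack(s))
```

```text
time 2.7 tcp [0.5133 0.0325 0.0484] org mm [-54.5 -76.8] F [-0.1 -0.8  0.3] open -0.0
tgt [0.5105 0.0324 0.027 ] tool shift mm [ 2.5 -1.2 21.4]
tool in org [[-1.0, 0.0, 0.0], [0.0, 1.0, 0.0], [-0.0, 0.0, -1.0]]
scene [206.70672126 177.78551111]
side [178.6675395  212.95125828]
```

View pics/pre2.png

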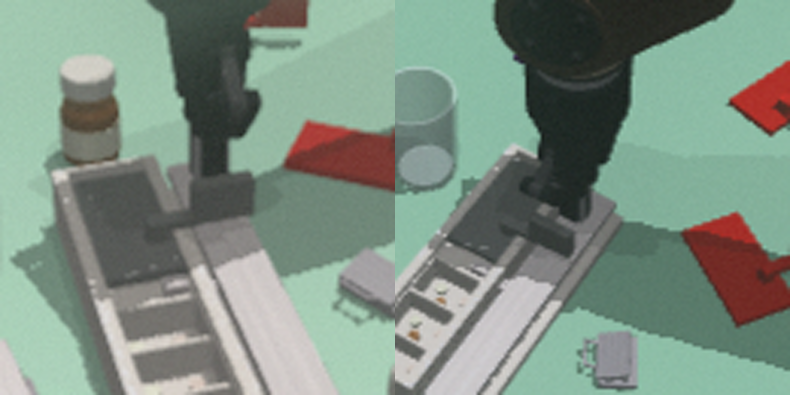

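The finger is behind the fin with a gap and over the bar (crop px ~(207,178) scene and (574,213) side). Now I press the bar.

Emit:
move_arm(moves=[[0, [0.001, 0, 0.003], [0, 0, 0]], [0, [0.0015, 0, 0.004], [0, 0, 0]], [0, [0, 0, 0.004], [0, 0, 0]], [0, [0, 0, 0.003], [0, 0, 0]], [0, [0, 0, 0.003], [0, 0, 0]], [0, [0, 0, 0.003], [0, 0, 0]], [0, [0, 0, 0.0025], [0, 0, 0]], [0, [0, 0, 0], [0, 0, 0]], [0, [0, 0, 0], [0, 0, 0]], [0, [0, 0, 0], [0, 0, 0]]])

```text
time: 3.63
eef_pos: [0.5105, 0.0336, 0.0262]
tcp_rot: [0.2, 0.98, -0.0, -0.001]
contact_force: [-4.6, 0.7, 6.5]
opening: 0.0
finger_force: 3.2
```

```bash
python3 -c "
from h import *
rel((-57,50),.0255)"
```

```text
time 3.63 tcp [0.5105 0.0336 0.0262] org mm [-57.5 -76.9] F [-4.6  0.7  6.5] open 0.0
tgt [0.5608 0.1501 0.0255] tool shift mm [ -0.5 126.9   0.6]
tool in org [[-1.0, 0.0, -0.002], [0.0, 1.0, -0.001], [0.002, -0.001, -1.0]]
```

Emit:
move_arm(moves=[[0, [0.0, 0, 0.001], [0, 0, 0]], [0, [0, 0, 0.0005], [0, 0, 0]], [0, [0, 0, 0], [0, 0, 0]], [0, [0, 0.004, 0], [0, 0, 0]], [0, [0, 0.006, 0], [0, 0, 0]], [0, [0, 0.006, 0], [0, 0, 0]], [0, [0, 0.006, 0], [0, 0, 0]], [0, [0, 0.006, 0], [0, 0, 0]], [0, [0, 0.006, 0], [0, 0, 0]], [0, [0, 0.006, 0], [0, 0, 0]]])

```text
time: 4.47
eef_pos: [0.5272, 0.0662, 0.027]
tcp_rot: [0.199, 0.98, -0.004, -0.0]
contact_force: [-10.7, -17.3, 18.7]
opening: 0.004
finger_force: 9.5
```

```bash
python3 -c "
from h import *
rel((-57,60),.025)"
```

```text
time 4.47 tcp [0.5272 0.0662 0.027 ] org mm [-54.9 -40.4] F [-10.7 -17.3  18.7] open 0.0
tgt [0.5647 0.1593 0.025 ] tool shift mm [  1.8 100.4   1.2]
tool in org [[-1.0, -0.003, 0.002], [-0.003, 1.0, -0.008], [-0.002, -0.008, -1.0]]
```

Run:
```python
from h import *
rel((-57,60),.025)
p=get_state()['eef_pos']
s=[];
for n,(x,y) in {'scene':(195,180),'side':(190,150)}.items():
    print(n,(proj(n,p)[0]-(x,y))*395/110)
    im=read_camera(n)[y:y+110,x:x+110,::-1]; s.append(cv2.resize(im,(395,395),interpolation=cv2.INTER_CUBIC))
cv2.imwrite('pics/push1.png',np.hstack(s))
```

```text
time 4.47 tcp [0.5272 0.0662 0.027 ] org mm [-54.9 -40.4] F [-10.7 -17.3  18.7] open 0.0
tgt [0.5647 0.1593 0.025 ] tool shift mm [  1.8 100.4   1.2]
tool in org [[-1.0, -0.003, 0.002], [-0.003, 1.0, -0.008], [-0.002, -0.008, -1.0]]
scene [246.70045414 176.65021022]
side [219.94235525 235.12231217]
```

View pics/push1.png

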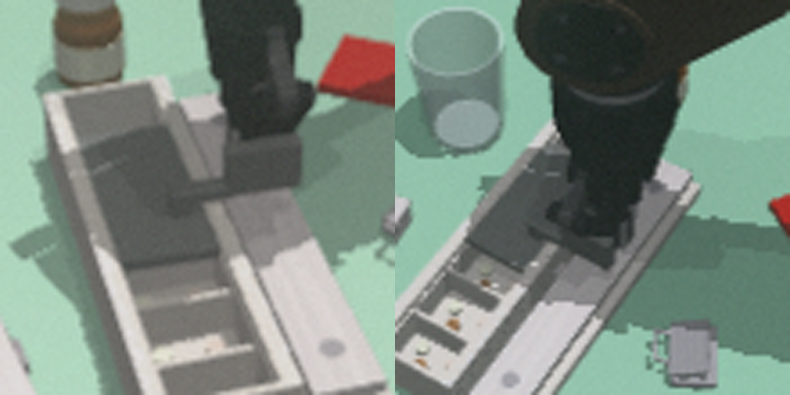

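The cover has moved about 25 mm and now lies over the tooth. The finger is against the fin and still on the bar. I hold, ease up 1 mm and check whether the force was transient.

Emit:
move_arm(moves=[[0, [0, 0, -0.0005], [0, 0, 0]], [0, [0, 0, 0], [0, 0, 0]], [0, [0, 0, 0], [0, 0, 0]], [0, [0, 0, 0], [0, 0, 0]], [0, [0, 0, 0], [0, 0, 0]], [0, [0, 0, 0], [0, 0, 0]], [0, [0, 0, 0], [0, 0, 0]], [0, [0, 0, 0], [0, 0, 0]], [0, [0, 0, 0], [0, 0, 0]], [0, [0, 0, 0], [0, 0, 0]]])

```text
time: 5.4
eef_pos: [0.5278, 0.0679, 0.027]
tcp_rot: [0.199, 0.98, -0.002, 0.001]
contact_force: [-5.0, -8.4, 12.7]
opening: -0.003
finger_force: 6.2
```

```bash
python3 -c "
from h import *
rel((-57,60),.025)"
```

```text
time 5.4 tcp [0.5278 0.0679 0.027 ] org mm [-55.  -38.5] F [-5.  -8.4 12.7] open -0.0
tgt [0.5647 0.1593 0.025 ] tool shift mm [ 1.8 98.5  1.6]
tool in org [[-1.0, -0.002, 0.003], [-0.002, 1.0, -0.004], [-0.003, -0.004, -1.0]]
```

Emit:
move_arm(moves=[[0, [0.001, 0.004, -0.001], [0, 0, 0]], [0, [0, 0.006, 0], [0, 0, 0]], [0, [0, 0.006, 0], [0, 0, 0]], [0, [0, 0.006, 0], [0, 0, 0]], [0, [0, 0.006, 0], [0, 0, 0]], [0, [0, 0.006, 0], [0, 0, 0]], [0, [0, 0.006, 0], [0, 0, 0]], [0, [0, 0.006, 0], [0, 0, 0]], [0, [0, 0.006, 0], [0, 0, 0]], [0, [0, 0.004, 0], [0, 0, 0]]])

```text
time: 6.23
eef_pos: [0.5486, 0.1208, 0.0272]
tcp_rot: [0.2, 0.98, -0.002, 0.001]
contact_force: [-4.1, -6.5, 9.5]
opening: -0.0
finger_force: 5.1
```

Run:
```python
from h import *
rel((-57,60),.026)
p=get_state()['eef_pos']
s=[];
for n,(x,y) in {'scene':(195,190),'side':(180,160)}.items():
    im=read_camera(n)[y:y+120,x:x+120,::-1]; s.append(cv2.resize(im,(395,395),interpolation=cv2.INTER_CUBIC))
cv2.imwrite('pics/push2.png',np.hstack(s))
```

```text
time 6.23 tcp [0.5486 0.1208 0.0272] org mm [-56.7  18.2] F [-4.1 -6.5  9.5] open -0.0
tgt [0.5647 0.1593 0.026 ] tool shift mm [ 0.3 41.8  1. ]
tool in org [[-1.0, -0.001, 0.002], [-0.001, 1.0, -0.003], [-0.002, -0.003, -1.0]]
```

View pics/push2.png

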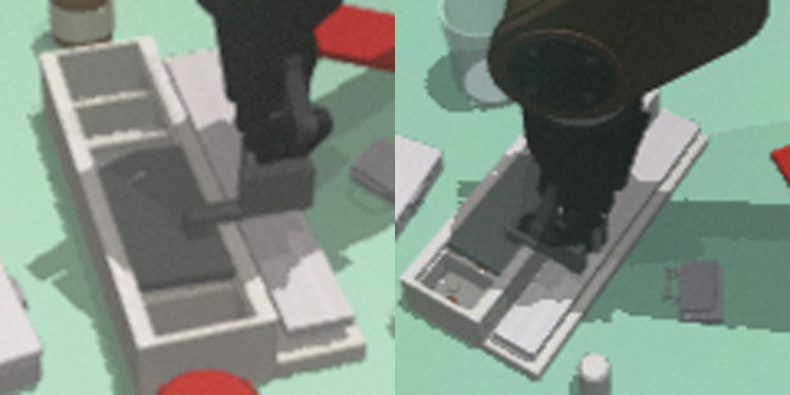

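The cover slides normally, with about one well (~30–40 mm) still open. I keep pushing.

Emit:
move_arm(moves=[[0, [0, 0.004, 0], [0, 0, 0]], [0, [0, 0.005, 0], [0, 0, 0]], [0, [0, 0.005, 0], [0, 0, 0]], [0, [0, 0.005, 0], [0, 0, 0]], [0, [0, 0.005, 0], [0, 0, 0]], [0, [0, 0.004, 0], [0, 0, 0]], [0, [0, 0.004, 0], [0, 0, 0]], [0, [0, 0.003, 0], [0, 0, 0]], [0, [0, 0, 0], [0, 0, 0]], [0, [0, 0, 0], [0, 0, 0]]])

```text
time: 7.17
eef_pos: [0.5621, 0.1529, 0.0272]
tcp_rot: [0.2, 0.98, -0.002, 0.0]
contact_force: [-4.1, -6.3, 8.9]
opening: 0.003
finger_force: 5.2
```

Run:
```python
from h import *
rel((-57,64),.026)
s=[];
for n,(x,y) in {'scene':(195,190),'side':(180,160)}.items():
    im=read_camera(n)[y:y+120,x:x+120,::-1]; s.append(cv2.resize(im,(395,395),interpolation=cv2.INTER_CUBIC))
cv2.imwrite('pics/push3.png',np.hstack(s))
```

```text
time 7.17 tcp [0.5621 0.1529 0.0272] org mm [-56.9  53. ] F [-4.1 -6.3  8.9] open 0.0
tgt [0.5663 0.163  0.026 ] tool shift mm [ 0.1 11.   1.1]
tool in org [[-1.0, -0.001, 0.001], [-0.001, 1.0, -0.003], [-0.001, -0.003, -1.0]]
```

View pics/push3.png

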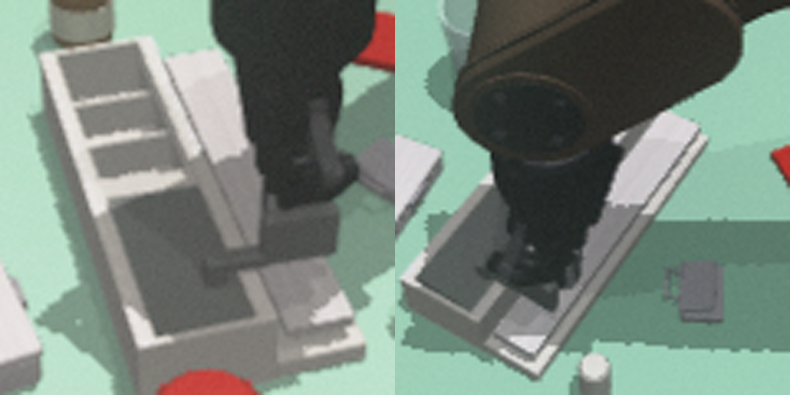

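Nearly closed: the cover almost reaches the end wall at crop (190,330). I push slowly until the end stop shows in the force.

Emit:
move_arm(moves=[[0, [0, 0.001, 0], [0, 0, 0]], [0, [0, 0.001, 0], [0, 0, 0]], [0, [0, 0.001, 0], [0, 0, 0]], [0, [0, 0.001, 0], [0, 0, 0]], [0, [0, 0.001, 0], [0, 0, 0]], [0, [0, 0.001, 0], [0, 0, 0]], [0, [0, 0.001, 0], [0, 0, 0]], [0, [0, 0, 0], [0, 0, 0]], [0, [0, 0, 0], [0, 0, 0]], [0, [0, 0, 0], [0, 0, 0]]])

```text
time: 8.1
eef_pos: [0.5632, 0.1558, 0.0271]
tcp_rot: [0.199, 0.98, -0.005, -0.002]
contact_force: [-10.1, -19.1, 15.2]
opening: 0.003
finger_force: 11.0
```

Run:
```python
from h import *
rel((-57,64),.026)
im=read_camera('scene')[:,:,::-1];cv2.imwrite('pics/f.png',im)
d=np.load('org.npz')
for n,x in [('far',15),('mid',0)]:
    for off in (np.arange(105,121,3),np.arange(-5,25,3)):
        pts=[np.r_[d['M']@np.array([x,y])/1000+d['t'],.036] for y in off]
        uv=proj('scene',pts); print(n,[(int(y),int(im[int(round(v)),int(round(u))].mean())) for y,(u,v) in zip(off,uv)])
```

```text
time 8.1 tcp [0.5632 0.1558 0.0271] org mm [-57.   56.1] F [-10.1 -19.1  15.2] open 0.0
tgt [0.5663 0.163  0.026 ] tool shift mm [0.  7.9 1. ]
tool in org [[-1.0, -0.002, -0.001], [-0.002, 1.0, -0.011], [0.001, -0.011, -1.0]]
far [(105, 99), (108, 97), (111, 148), (114, 138), (117, 123), (120, 125)]
far [(-5, 205), (-2, 213), (1, 214), (4, 214), (7, 212), (10, 174), (13, 132), (16, 131), (19, 102), (22, 93)]
mid [(105, 94), (108, 126), (111, 148), (114, 132), (117, 125), (120, 125)]
mid [(-5, 214), (-2, 214), (1, 216), (4, 214), (7, 216), (10, 202), (13, 127), (16, 88), (19, 91), (22, 89)]
```

Force along the push rose to about 20 N, so the cover is at the end stop. I back off the fin, then lift.

Emit:
move_arm(moves=[[0, [0, -0.006, 0], [0, 0, 0]], [0, [0, -0.006, 0], [0, 0, 0]], [0, [0, -0.006, 0], [0, 0, 0]], [0, [0, -0.002, -0.003], [0, 0, 0]], [0, [0, 0, -0.006], [0, 0, 0]], [0, [0, 0, -0.01], [0, 0, 0]], [0, [0, 0, -0.02], [0, 0, 0]], [0, [0, 0, -0.03], [0, 0, 0]], [0, [0, 0, -0.03], [0, 0, 0]], [0, [0, 0, -0.03], [0, 0, 0]]])

```text
time: 8.98
eef_pos: [0.555, 0.1424, 0.1553]
tcp_rot: [0.2, 0.98, -0.001, -0.001]
contact_force: [-0.1, -1.2, 0.5]
opening: -0.001
finger_force: 0.0
```

Emit:
move_arm(moves=[[0, [0, -0.01, -0.02], [0, 0, 0]], [0, [0, -0.02, -0.02], [0, 0, 0]], [0, [0, -0.02, -0.02], [0, 0, 0]], [0, [0, -0.02, 0], [0, 0, 0]], [0, [0, -0.02, 0], [0, 0, 0]], [0, [0, -0.01, 0], [0, 0, 0]], [0, [0, 0, 0], [0, 0, 0]], [0, [0, 0, 0], [0, 0, 0]], [0, [0, 0, 0], [0, 0, 0]], [0, [0, 0, 0], [0, 0, 0]]])

```text
time: 9.82
eef_pos: [0.5171, 0.0512, 0.2145]
tcp_rot: [0.2, 0.98, 0.0, -0.0]
contact_force: [0.4, 0.5, 0.2]
opening: 0.001
finger_force: 0.0
```

Run:
```python
from h import *
rel((-57,64),.1)
s=[];
for n,(x,y) in {'scene':(195,190),'side':(180,160)}.items():
    im=read_camera(n)[y:y+120,x:x+120,::-1]; s.append(cv2.resize(im,(395,395),interpolation=cv2.INTER_CUBIC))
cv2.imwrite('pics/end.png',np.hstack(s))
```

```text
time 9.82 tcp [0.5171 0.0512 0.2145] org mm [-58.4 -58.2] F [0.4 0.5 0.2] open 0.0
tgt [0.5663 0.163  0.1   ] tool shift mm [ -1.5 122.2 114.5]
tool in org [[-1.0, -0.001, -0.001], [-0.001, 1.0, -0.0], [0.001, -0.0, -1.0]]
```

View pics/end.png

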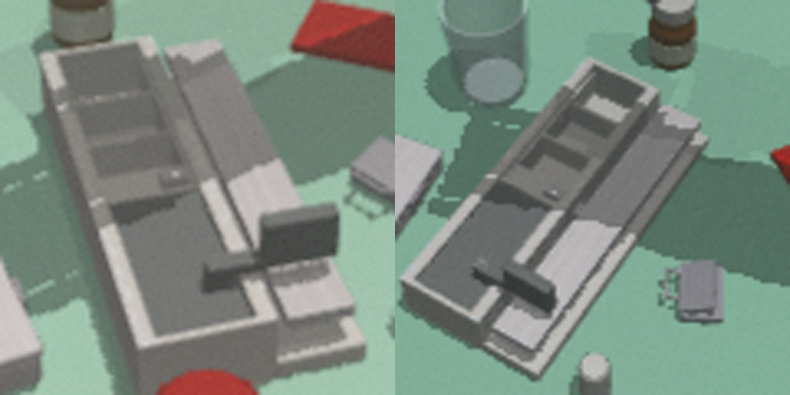

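The cover closes the full half. The tooth is up behind it (crop (170,178) scene, (550,193) side), the bar is raised, and the bystanders look to be where they were.

```bash
python3 -c "
from plant import *
print(sign_off())"
```

```text
the job is handed in; nothing more can be done
None
```

The organizer is closed over its full half, and I've handed the job in (no verdict was returned): the last pictures show the cover against its end stop, the tooth up behind it, the bar raised, the arm clear and the bystanders in view where they were.

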